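# Make up a guest's meal tray

## Task

Make up the meal tray for a guest who will sit on the robot's side of it. Along the tray's back rim (the long one farther from the robot), standing close to that rim, set a row of three: the water bottle straight behind the round meal tub, the green beaker straight behind the bread box, and the salt shaker midway between bottle and beaker. Stack the large dessert pot on the middle of the meal tub's lid and the small sauce pot on the middle of the bread box, everything standing upright, without shifting the tub or the box, and without disturbing the pickle jar and the food tin.

Things in the scene. Friction and masses are not known exactly. Their poses are not given: they have to be found in the camera images.
- tray: grey laminate serving tray, fixed, 310 (x) x 420 (y) mm, on the left or the right of the table. Origin: centre of its underside. +x points to its back rim (away from the robot), +y along the rim to the guest's left. Floor 5 mm thick (things on the tray stand 5 mm above the origin); rim 16 mm high and 10 mm thick all round, so the back rim's inner face is at x = +145 mm and the side rims' inner faces at y = +-200 mm
- meal_tub: round clear plastic meal tub with yellow rice inside, the one on the tray, in its front half, left or right. 150 mm across its flange (28 to 33 mm up), 50 mm high; the lid's flat top is 108 mm across. 450 g, loose. Origin: centre of the underside; axes parallel to the tray's (+x to the back rim)
- bread_box: brown cardboard lidded bread box on the tray, beside the meal tub, 104 (x) x 114 (y) x 48 mm high, flat top. 300 g, loose. Origin: centre of the underside; axes parallel to the tray's (+x to the back rim)
- water_bottle: small clear water bottle with a plain blue band and blue cap, 55 mm diameter with straight sides up to 114 mm, then a short shoulder and the cap (30 mm wide), 142 mm high, about 270 g. Stands in the low carton. Origin: centre of the underside, z up
- beaker: green plastic beaker without handle, mouth up, 53 mm across the foot, 63 mm at the rim, 95 mm high, wall 3 mm, about 70 g. Stands in the low carton. Origin: centre of the underside, z up
- salt_shaker: salt shaker, white body with steel cap, 41 mm diameter, 85 mm high (straight sides up to 74 mm), about 130 g. Stands in the low carton. Origin: centre of the underside, z up
- dessert_pot: the larger of two round portion pots, cream-coloured filling, white press-on lid 62 mm across and 9 mm deep over a 54 mm body, 50 mm high, about 130 g. Stands in the low carton. Origin: centre of the underside, z up
- sauce_pot: the smaller of two round portion pots, dark red filling, white press-on lid 46 mm across and 9 mm deep over a 38 mm body, 34 mm high, about 50 g. Stands in the low carton. Origin: centre of the underside, z up
- pickle_jar: bystander: jar of pickles with brass lid and paper band, 58 mm diameter, 87 mm high, among the stock in the low carton (cardboard, 350 x 360 mm, floor 4 mm thick, walls 24 mm high; it stands on the other side of the table from the tray; the seven things in it stand about 110 mm apart, centre to centre, never less than 90). Origin: centre of the underside
- food_tin: bystander: bare ribbed steel food tin with a ring pull on top, 66 mm diameter, 75 mm high, among the stock in the low carton. Origin: centre of the underside
There are look-alikes about, which are no part of the job. What is shaped like the meal_tub but purple is not meant.

How it is judged:
By the outcome, as a careful person would: the job done as asked, in the order asked, and still so for the second after the job is handed in, with the robot touching nothing.
It also fails if it takes over 141 s, if anything falls off the work surface, if the arm or the gripper's body presses on something with over 40 N, if the wrist force passes 120 N, or if a joint passes its speed limit or range.

## Robot

A 7-joint arm with a two-finger parallel gripper is mounted at the origin on the work surface. World frame = base frame: x ahead of the robot, y to its left, z up, the work surface at z = 0. Lengths are in m, angles in rad, forces in N, time in s.
With the tool pointing down it reaches from about 0.4 to 0.875 m from the base axis. Payload 4.4 kg.
Tool frame: the origin (TCP) lies at the centre of the arm's flange, where the gripper is bolted on; the fingertips stand manip.nose_length ahead of it and the grasp point (between the pads) lies 155 mm ahead of it (manip.nose_length is the distance from the TCP to the fingertips, in m); z points along the fingers, y is the direction in which the jaws open and shut (so a half turn about z gives the same grasp; the last joint's range is limited). The gripper opens to 85 mm and grips with 20 to 120 N. Pads are 22 mm wide; open, the fingers measure 114 mm over their backs; the gripper's body (76 mm by 85 mm) begins 54 mm behind the grasp point. The pads swing forward as they close: fully open they stand 13 mm farther back than shut.
Start: joints at [1.248, 0.628, 0.038, 1.517, -0.027, 0.996, -0.02], TCP at [0.165, -0.629, 0.405] pointing down, gripper open.
Joint ranges: [-3.06, 3.06], [-0.37, 2.12], [-1.25, 1.32], [0.18, 2.47], [-1.1, 4.24], [0.23, 1.98], [-2.94, 2.94]. Speed limits (rad/s): [2.57, 2.57, 3.14, 3.14, 3.14, 3.14, 3.14].

## Interface

Orientations are given as a rotation vector (axis times angle).
In Python, from rig import sensors, eyes, workorder, manip gives the robot as it stands.
- The arm moves only by the tool move_arm, never from a script. Its argument "targets" is a list of rows, each a list of 2 entries, a list of its own where there are three numbers: the shift along the tool's x, y, z in m, then the turn about the tool's z in degrees. In form: [[[x, y, z], yaw], ...]. A call has 1 to 8 rows; each row is the pose to reach, as a shift and turn from the pose commanded when the call began, along the tool's axes at that moment; what a row does not reach only later rows make up. A row lasts 1/12 s, in which the tool goes at most 41.7 mm and 7.16 degrees, less where a joint would pass 70% of its speed; a pose out of reach is approached as far as the arm can. A call with a gripper value outside its range is refused whole. "hand" is the opening in per cent of the stroke, from 0 (shut) to 100 (fully open), set as the call begins (left out, the last holds). The fingers move at their own pace and stop on an object; "grip_force" is the grip in N (left out, the last holds). Time passes only in rows, so rows that repeat a pose let the fingers close. It gives the time, the measured TCP pose, the force and the opening at its end, in the units of the state.
- sensors.state(): the state, without advancing time (a new reading comes with each control period).
- eyes.get_image(name): name is "side" or "top" or "wrist"; returns the picture (480x640x3 uint8, red, green, blue); there is no depth.
- eyes.camera_params(name): a dict with "camera_matrix" (3x3 intrinsics, pixels), "camera_from_world" (4x4, takes a point from world to camera coordinates); the wrist camera has in their place "tool_from_camera" (4x4, takes a point from camera to tool coordinates, whose origin is the TCP and whose axes are the flange's). Camera axes: x right, y down, z forward; pixel columns grow to the right and rows downward; lengths in m; the calibration is good to about 2 mm. A picture is of the moment at which its call begins: read the wrist's pose just before it. camera_params takes no time and is no camera call.
- workorder.finish_job(): hands the job in, once; it reports no verdict.
Trained networks look in the newest picture that a camera, given by its name, has taken for a name from the list of things; names that differ only in an ending like _2 or _b are one class to them, and where a whole thing is asked for, a point or a joint stands for the part that bears it (a point fixed in the world has none). Each returns a list of dicts, best first, with "conf" (0 to 1); they miss things now and then, are a little off and sometimes report something else, mostly with a low value. They report only what shows in the picture. A call takes as long as a camera call. They do not tell look-alikes from the thing itself.
- eyes.recognise(thing, camera): "point" ([column, row] as shares, 0 to 1, of the picture: columns of its width, rows of its height, amid what is visible of it).
- eyes.pinpoint(thing, camera): "point" ([column, row] as shares, 0 to 1, of the picture: columns of its width, rows of its height: a listed point, or the origin of a listed thing).
The state is a dict: "clock": time; "q": joint angles; "qd": joint speeds; "joint_efforts": joint torques, N m; "tcp_pos": TCP position; "tcp_rot": TCP orientation; "force": force on the tool from outside, world axes, zero at the start; "wrist_torque": the same for the moment, N m; "width": finger opening in m.
Only numpy, scipy, OpenCV 4.12 (cv2) and the standard library are available. Lean on these libraries where they do the work, as an engineer would, in place of code of your own. Each camera call takes 0.05 s, during which the arm holds its last target. There are 200 camera calls.

## Working session

There is one attempt and no reset: what is moved stays moved. The work goes in short steps, Python scripts to look and compute and a tool call to move; the robot and the scene stay as the last step left them, time stands still between calls to the robot, and variables do not carry over. Pictures are saved under pics/ and viewed, about 12 in all and at most 16, crops included, and the job is handed in when it is done.

Besides the shell and the picture viewer there is one more tool, called after "Emit:" as name(argument=value, ...), one argument or row to a line, values as JSON. move_arm: Moves the arm, as the interface text tells. Its arguments: {"type":"object","properties":{"targets":{"type":"array"},"hand":{"type":"number"},"grip_force":{"type":"number"}},"required":["targets"]}

```bash
ls; mkdir -p pics
cat > h.py <<'E'
import numpy as np, cv2
from scipy.spatial.transform import Rotation as R
from rig import sensors, eyes, workorder, manip
def save(name,fn):
    im=eyes.get_image(name); cv2.imwrite('pics/'+fn,im[:,:,::-1]); return im
def ray(cam,uv):
    p=eyes.camera_params(cam); K=np.array(p["camera_matrix"])
    d=np.linalg.inv(K)@np.array([uv[0],uv[1],1.])
    if cam=='wrist':
        T=np.array(p["tool_from_camera"]); s=sensors.state()
        W=np.eye(4); W[:3,:3]=R.from_rotvec(s["tcp_rot"]).as_matrix(); W[:3,3]=s["tcp_pos"]; M=W@T
    else: M=np.linalg.inv(np.array(p["camera_from_world"]))
    return M[:3,3],M[:3,:3]@d
def at(cam,uv,z):
    o,d=ray(cam,uv); return o+d*(z-o[2])/d[2]
def proj(cam,P):
    p=eyes.camera_params(cam); K=np.array(p["camera_matrix"])
    if cam=='wrist':
        T=np.array(p["tool_from_camera"]); s=sensors.state()
        W=np.eye(4); W[:3,:3]=R.from_rotvec(s["tcp_rot"]).as_matrix(); W[:3,3]=s["tcp_pos"]; M=np.linalg.inv(W@T)
    else: M=np.array(p["camera_from_world"])
    c=M[:3,:3]@np.array(P)+M[:3,3]; q=K@c; return q[:2]/q[2]
E
python3 - <<'E'
from h import *
np.set_printoptions(precision=3,suppress=True)
s=sensors.state(); print(s, manip.nose_length)
for c in('top','side'):
    save(c,c+'0.png'); p=eyes.camera_params(c); print(c,np.array(p["camera_matrix"]).tolist(),np.linalg.inv(np.array(p["camera_from_world"])))
    for t in "tray meal_tub bread_box water_bottle beaker salt_shaker dessert_pot sauce_pot pickle_jar food_tin".split():
        r=eyes.pinpoint(t,c)
        for k in r[:3]:
            uv=np.array(k["point"])*[640,480]; print(c,t,round(k["conf"],2),uv.round(1),at(c,uv,0.005)[:2])
print(eyes.camera_params('wrist'))
E
```

```text
pics
{'clock': 0.0, 'q': array([ 1.248,  0.629,  0.038,  1.518, -0.027,  0.996, -0.02 ]), 'qd': array([ 0.001, -0.002, -0.   ,  0.   , -0.001,  0.001, -0.   ]), 'joint_efforts': array([ -0.   , -56.341,   1.226, -19.345,   0.011,   0.011,   0.   ]), 'tcp_pos': array([ 0.165, -0.628,  0.404]), 'tcp_rot': array([-3.114, -0.402,  0.   ]), 'force': array([0.106, 0.414, 0.451]), 'wrist_torque': array([-0.008, -0.029, -0.007]), 'width': 0.08555329561909532} 0.1734
top [[449.04321575921426, 0.0, 316.66569664207805], [0.0, 449.04321575921426, 237.9606992609703], [0.0, 0.0, 1.0]] [[ 0.028 -0.991  0.127  0.27 ]
 [-0.999 -0.024  0.033 -0.013]
 [-0.03  -0.128 -0.991  1.025]
 [ 0.     0.     0.     1.   ]]
top tray 0.77 [429.4 196.4] [ 0.504 -0.236]
top meal_tub 0.74 [451.8 329. ] [ 0.205 -0.284]
top meal_tub 0.74 [433.7 195.3] [ 0.507 -0.245]
top meal_tub 0.64 [394.9 212.6] [ 0.464 -0.157]
top bread_box 0.55 [462.7 222.2] [ 0.445 -0.311]
top beaker 0.72 [228.5 197.2] [0.492 0.23 ]
top beaker 0.7 [248.  234.1] [0.406 0.18 ]
top beaker 0.34 [171.9 198.6] [0.486 0.363]
top salt_shaker 0.9 [226.7 19
[... 839 characters left out ...]

side beaker 0.68 [285.5 315.9] [0.413 0.191]
side salt_shaker 0.69 [231.4 321.7] [0.494 0.232]
side salt_shaker 0.53 [200.8 373.4] [0.486 0.358]
side dessert_pot 0.6 [183.3 294.3] [0.61  0.184]
side sauce_pot 0.75 [274.6 352.7] [0.398 0.283]
side pickle_jar 0.72 [202.1 373.5] [0.484 0.357]
side pickle_jar 0.7 [253.6 284.8] [0.501 0.12 ]
side food_tin 0.82 [256.5 281. ] [0.501 0.107]
{'camera_matrix': array([[387.119,   0.   , 323.441],
       [  0.   , 387.119, 238.009],
       [  0.   ,   0.   ,   1.   ]]), 'tool_from_camera': array([[-0.   , -0.954, -0.3  ,  0.077],
       [ 1.   , -0.   , -0.   ,  0.001],
       [ 0.   , -0.3  ,  0.954,  0.03 ],
       [ 0.   ,  0.   ,  0.   ,  1.   ]])}
```

View pics/top0.png

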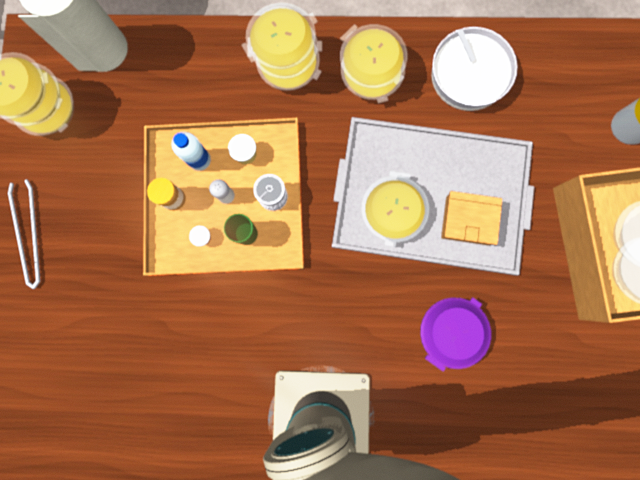

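View pics/side0.png

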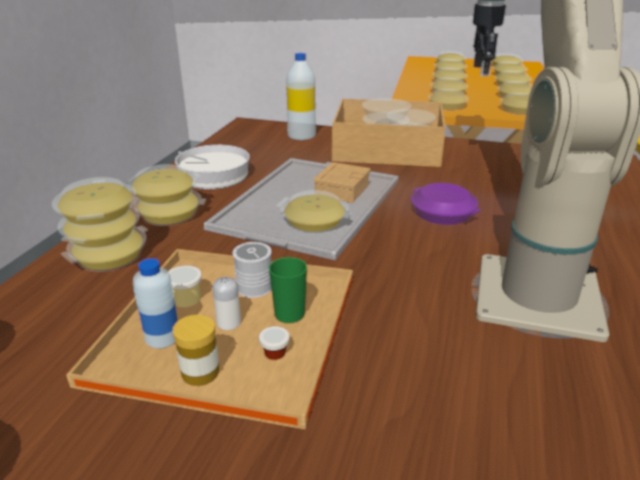

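Top view: the tray on the right holds the yellow tub at (395,209) and the box at (473,218). The carton items are:
- bottle (190,150)
- dessert pot (242,148)
- pickle jar (165,193)
- salt shaker (220,190)
- food tin (270,191)
- sauce pot (200,236)
- beaker (239,229)

Look-alikes are the purple tub (456,332), the stacked tubs at the back (285,45), (374,62) and (35,95), the far yellow-band bottle (630,120), and the beaker against the tin. I'll move over the tray and take the wrist close-up there.

Emit:
move_arm(
  targets=[
    [[0.435, -0.34, -0.04], -68],
    [[0.435, -0.34, -0.04], -68],
    [[0.435, -0.34, -0.04], -68],
    [[0.435, -0.34, -0.04], -68],
    [[0.435, -0.34, -0.04], -68],
    [[0.435, -0.34, -0.04], -68],
    [[0.435, -0.34, -0.04], -68],
    [[0.435, -0.34, -0.04], -68],
  ],
  hand=100,
  grip_force=30,
)

```text
clock: 1.77
tcp_pos: [0.3673, -0.3624, 0.4293]
tcp_rot: [2.535, 1.854, -0.0]
force: [0.4, -0.0, 0.7]
width: 0.0851
```

```bash
cat >> h.py <<'E'
def go(x,y,z,yawdeg):
    "shift in tool axes and turn to reach TCP x,y,z with tool-x heading yawdeg"
    s=sensors.state(); M=R.from_rotvec(s["tcp_rot"]).as_matrix()
    cur=np.degrees(np.arctan2(M[1,0],M[0,0])); d=M.T@(np.array([x,y,z])-s["tcp_pos"])
    print('now',np.round(s["tcp_pos"],4),'yaw',round(cur,2),'shift',d.round(4),'turn',round(-((yawdeg-cur+180)%360-180),2),'t',round(s["clock"],2),'q',np.round(s["q"],2))
E
python3 - <<'E'
from h import *
go(.5,-.19,.44,83)
E
```

```text
now [ 0.3673 -0.3624  0.4293] yaw 72.35 shift [ 0.2046  0.0742 -0.0108] turn -10.65 t 1.77 q [ 0.91  0.42 -0.27  1.85  0.14  0.89  0.27]
```

Emit:
move_arm(
  targets=[
    [[0.2, 0.07, -0.01], -10],
    [[0.2, 0.07, -0.01], -10],
    [[0.2, 0.07, -0.01], -10],
    [[0.2, 0.07, -0.01], -10],
    [[0.2, 0.07, -0.01], -10],
    [[0.2, 0.07, -0.01], -10],
    [[0.2, 0.07, -0.01], -10],
  ],
)

```text
clock: 2.35
tcp_pos: [0.4966, -0.1923, 0.4392]
tcp_rot: [2.364, 2.069, 0.003]
force: [0.2, -0.8, -0.1]
width: 0.0854
```

Run:
```python
from h import *
go(.5,-.19,.44,83); save('wrist','w1.png')
for t in ("meal_tub","bread_box","tray"):
    for k in eyes.pinpoint(t,'wrist')[:3]:
        uv=np.array(k["point"])*[640,480]; print(t,round(k["conf"],2),uv.round(1),at('wrist',uv,0.005).round(4))
```

```text
now [ 0.4966 -0.1923  0.4392] yaw 82.4 shift [ 0.0027  0.003  -0.0008] turn -0.6 t 2.35 q [ 0.56  0.44 -0.34  1.8   0.18  0.94  0.01]
meal_tub 0.64 [290.8 157.2] [ 0.4668 -0.1564  0.005 ]
meal_tub 0.58 [ 79.8 305.1] [ 0.1973 -0.2884  0.005 ]
bread_box 0.56 [294.6 307.8] [ 0.4421 -0.3272  0.005 ]
tray 0.6 [340.4 237.1] [ 0.5056 -0.2499  0.005 ]
```

View pics/w1.png

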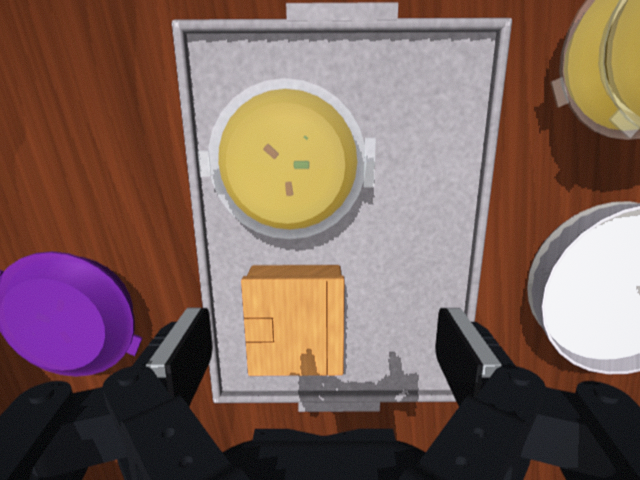

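Run:
```python
from h import *
np.set_printoptions(precision=4,suppress=True)
for z in(.016,.021):
    P=[at('wrist',u,z)[:2] for u in((511,19),(175,22),(213,403))]
    a=P[0]-P[1]; b=P[1]-P[2]
    print(z,np.linalg.norm(a),np.linalg.norm(b),np.degrees([np.arctan2(a[1],a[0]),np.arctan2(-b[0],b[1])]),(P[0]+P[2])/2)
B=[at('wrist',u,.053)[:2] for u in((243,279),(344,277),(345,375),(248,376))]
print('box',np.mean(B,0),[np.linalg.norm(B[i]-B[i-1]) for i in range(4)],np.degrees(np.arctan2(*(B[1]-B[0])[::-1])))
for z,u in((.055,(287.5,158.5)),(.036,(287,160))): print('tub',at('wrist',u,z)[:2])
# refine with images
im=cv2.imread('pics/w1.png'); h=cv2.cvtColor(im,cv2.COLOR_BGR2HSV)
m=((h[...,0]>20)&(h[...,0]<32)&(h[...,1]>110)).astype(np.uint8); m[:, 400:]=0;m[250:]=0
m=cv2.morphologyEx(m,cv2.MORPH_OPEN,np.ones((5,5)))
c=max(cv2.findContours(m,0,1)[0],key=cv2.contourArea); e=cv2.fitEllipse(c);print(e,cv2.boundingRect(c))
print([at('wrist',e[0],z)[:2] for z in(.045,.055)])
```

```text
0.016 0.30354679852936617 0.41752159675743983 [-7.7438 -8.388 ] [ 0.5038 -0.2499]
0.021 0.2996818130329371 0.4122053986498282 [-7.7438 -8.388 ] [ 0.5038 -0.2482]
box [ 0.4459 -0.3271] [np.float64(0.11423168472216648), np.float64(0.10066374918892884), np.float64(0.11510811288792334), np.float64(0.10527886495265283)] -6.944522188348684
tub [ 0.4681 -0.1538]
tub [ 0.4653 -0.1568]
((287.25384521484375, 158.83489990234375), (135.4617156982422, 139.50253295898438), 146.29197692871094) (219, 90, 138, 139)
[array([ 0.4667, -0.155 ]), array([ 0.4678, -0.1541])]
```

The close view shows the right tub, the yellow one at (287,159), the box at (295,325) and the purple look-alike at (65,313). Next is the carton.

Emit:
move_arm(
  targets=[
    [[0.46, -0.06, 0], 0],
    [[0.46, -0.06, 0], 0],
    [[0.46, -0.06, 0], 0],
    [[0.46, -0.06, 0], 0],
    [[0.46, -0.06, 0], 0],
    [[0.46, -0.06, 0], 0],
    [[0.46, -0.06, 0], 0],
    [[0.46, -0.06, 0], 0],
  ],
)

```text
clock: 3.22
tcp_pos: [0.4981, 0.1376, 0.4389]
tcp_rot: [2.374, 2.056, -0.001]
force: [0.9, -0.3, 0.1]
width: 0.0854
```

Emit:
move_arm(
  targets=[
    [[0.13, -0.02, 0], 0],
    [[0.13, -0.02, 0], 0],
    [[0.13, -0.02, 0], 0],
    [[0.13, -0.02, 0], 0],
    [[0.13, -0.02, 0], 0],
    [[0.13, -0.02, 0], 0],
  ],
)

```text
clock: 3.72
tcp_pos: [0.4968, 0.2678, 0.4384]
tcp_rot: [2.372, 2.059, -0.002]
force: [0.2, -1.1, 0.4]
width: 0.0857
```

Run:
```python
from h import *
go(.5,.28,.44,83); save('wrist','w2.png')
for t in "water_bottle beaker salt_shaker dessert_pot sauce_pot pickle_jar food_tin".split():
    for k in eyes.pinpoint(t,'wrist')[:3]:
        uv=np.array(k["point"])*[640,480]; print(t,round(k["conf"],2),uv.round(1),at('wrist',uv,0.004)[:2].round(4))
```

```text
now [0.4968 0.2678 0.4384] yaw 81.92 shift [ 0.0126  0.0014 -0.0016] turn -1.08 t 3.72 q [-0.28  0.49 -0.4   1.71  0.23  0.99 -0.9 ]
water_bottle 0.7 [398.8 148.1] [0.5808 0.2992]
beaker 0.86 [254.7 277.2] [0.4071 0.1802]
salt_shaker 0.95 [325.2 221.1] [0.4955 0.2342]
dessert_pot 0.66 [421.9 243. ] [0.5973 0.1949]
sauce_pot 0.69 [225.8 189.7] [0.3963 0.2841]
pickle_jar 0.92 [299.3 106.3] [0.4863 0.3559]
food_tin 0.71 [337.9 318. ] [0.4935 0.1176]
food_tin 0.47 [225.4 190.8] [0.3954 0.2837]
```

View pics/w2.png

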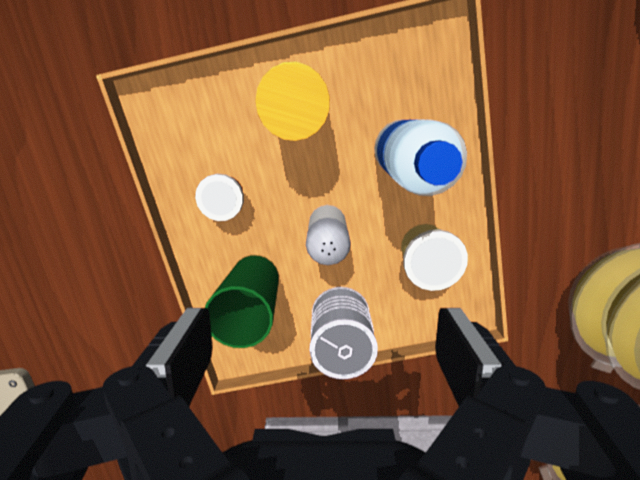

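Clear wrist view. Cap at (439,163), salt cap (328,242), beaker rim (240,318), dessert lid (436,260), sauce lid (219,198). The jar at (293,100) and tin at (344,350) are the bystanders.

Run:
```python
from h import *
for n,u,z in(('bottle',(439,163),.146),('salt',(328,244),.085),('beaker',(240,318),.099),('dessert',(436,260),.054),('sauce',(219,198),.038),('jar',(293,100),.091)):
    print(n,at('wrist',u,z)[:2].round(4))
go(.581,.299,.30,82); go(.581,.299,.254,82)
```

```text
bottle [0.581  0.3029]
salt [0.4973 0.2365]
beaker [0.4099 0.183 ]
dessert [0.5987 0.1951]
sauce [0.3972 0.2827]
jar [0.4868 0.3587]
now [0.4966 0.2684 0.4389] yaw 81.93 shift [0.0422 0.0792 0.1389] turn -0.07 t 4.12 q [-0.28  0.49 -0.41  1.71  0.23  0.99 -0.91]
now [0.4966 0.2684 0.4389] yaw 81.93 shift [0.0422 0.0792 0.1849] turn -0.07 t 4.12 q [-0.28  0.49 -0.41  1.71  0.23  0.99 -0.91]
```

Emit:
move_arm(
  targets=[
    [[0.022, 0.04, 0.02], 0],
    [[0.044, 0.079, 0.05], 0],
    [[0.044, 0.079, 0.085], 0],
    [[0.044, 0.079, 0.12], 0],
    [[0.044, 0.079, 0.15], 0],
    [[0.044, 0.079, 0.17], 0],
    [[0.044, 0.079, 0.182], 0],
    [[0.044, 0.079, 0.182], 0],
  ],
)

```text
clock: 4.78
tcp_pos: [0.5799, 0.3011, 0.254]
tcp_rot: [-2.37, -2.06, 0.008]
force: [0.3, -0.1, -0.8]
width: 0.0857
```

Emit:
move_arm(
  targets=[
    [[0, 0, 0], 0],
    [[0, 0, 0], 0],
    [[0, 0, 0], 0],
    [[0, 0, 0], 0],
    [[0, 0, 0], 0],
    [[0, 0, 0], 0],
    [[0, 0, 0], 0],
    [[0, 0, 0], 0],
  ],
  hand=0,
  grip_force=40,
)

```text
clock: 5.45
tcp_pos: [0.5812, 0.3025, 0.2592]
tcp_rot: [2.37, 2.061, 0.006]
force: [-1.6, -0.2, 7.0]
width: 0.0543
```

Run:
```python
from h import *
go(.581,.301,.257,82); print(sensors.state()['qd'].round(3))
```

```text
now [0.5812 0.3025 0.2592] yaw 82.01 shift [-0.0015 -0.      0.0022] turn 0.01 t 5.45 q [-0.34  0.82 -0.32  1.61  0.34  0.76 -0.95]
[-0.001 -0.001 -0.001 -0.003 -0.001  0.    -0.   ]
```

Emit:
move_arm(
  targets=[
    [[0, 0, -0.02], 0],
    [[0, 0, -0.06], 0],
    [[0, 0, -0.1], 0],
    [[-0.02, 0.0, -0.14], 0],
    [[-0.06, 0.01, -0.14], 0],
    [[-0.1, 0.02, -0.14], 0],
    [[-0.14, 0.03, -0.14], 0],
    [[-0.18, 0.04, -0.14], 0],
  ],
)

```text
clock: 6.12
tcp_pos: [0.5949, 0.116, 0.3977]
tcp_rot: [2.369, 2.061, 0.001]
force: [0.7, -0.6, -2.4]
width: 0.0543
```

Run:
```python
from h import *
go(.627,-.1774,.3,82.2); print(sensors.state()['width'])
```

```text
now [0.5949 0.116  0.3977] yaw 82.03 shift [-0.2861  0.0723  0.0979] turn -0.17 t 6.12 q [ 0.    0.6  -0.39  1.65  0.27  0.95 -0.62]
0.05427692465254385
```

Emit:
move_arm(
  targets=[
    [[-0.04, 0.01, 0], 0],
    [[-0.08, 0.02, 0], 0],
    [[-0.12, 0.03, 0], 0],
    [[-0.16, 0.04, 0], 0],
    [[-0.2, 0.05, 0.0], 0],
    [[-0.235, 0.06, 0.03], 0],
    [[-0.26, 0.066, 0.06], 0],
    [[-0.275, 0.07, 0.08], 0],
  ],
)

```text
clock: 6.78
tcp_pos: [0.6253, -0.169, 0.3153]
tcp_rot: [2.374, 2.055, -0.004]
force: [-0.1, -0.3, -3.5]
width: 0.0539
```

Emit:
move_arm(
  targets=[
    [[0, 0, 0], 0],
    [[0, 0, 0], 0],
    [[0, 0, 0], 0],
  ],
)

```text
clock: 7.03
tcp_pos: [0.6268, -0.1629, 0.3176]
tcp_rot: [2.37, 2.062, 0.003]
force: [0.1, 0.4, -2.5]
width: 0.0542
```

Run:
```python
from h import *
save('wrist','w3.png')
go(.627,-.1774,.2605,82.2); print(sensors.state()['width'])
```

```text
now [ 0.6271 -0.1622  0.3182] yaw 82.12 shift [-0.0151  0.0019  0.0577] turn -0.08 t 7.08 q [ 0.42  0.74 -0.36  1.6   0.32  0.86 -0.2 ]
0.054217627010114025
```

View pics/w3.png

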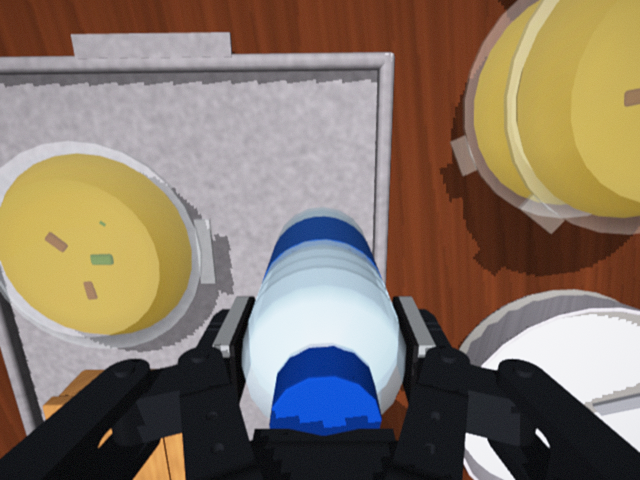

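Run:
```python
from h import *
for u in((392,55),(392,60),(388,200),(378,85),(374,200)): print(u,at('wrist',u,.016)[:2].round(4))
c=np.array([.504,-.25]);a=np.radians(-7.9);ex=np.array([np.cos(a),np.sin(a)]);ey=np.array([-np.sin(a),np.cos(a)])
for u in((392,55),(388,200),(378,85),(374,200)):
    d=at('wrist',u,.016)[:2]-c; print('tray frame',d@ex,d@ey)
d=at('wrist',(92,255),.04)[:2]; print('tub flange mid?',d,(d-c)@ex,(d-c)@ey)
# tub by projecting flange circle
im=cv2.imread('pics/w3.png')
for t in((.467,-.1555),):
    ang=np.linspace(0,6.28,60)
    pts=np.array([proj('wrist',(t[0]+.075*np.cos(q),t[1]+.075*np.sin(q),.038)) for q in ang]).astype(int)
    cv2.polylines(im,[pts],True,(255,0,255),1)
    pts=np.array([proj('wrist',(t[0]+.054*np.cos(q),t[1]+.054*np.sin(q),.055)) for q in ang]).astype(int)
    cv2.polylines(im,[pts],True,(255,0,0),1)
for xx,yy in((.145,.2),(.155,.21)):
    for A,B in(((xx,yy),(xx,-.1)),((xx,yy),(-.1,yy))):
        p=[proj('wrist',tuple(c+ex*q[0]+ey*q[1])+(.016,)).astype(int) for q in(A,B)]; cv2.line(im,tuple(map(int,p[0])),tuple(map(int,p[1])),(0,255,0),1)
cv2.imwrite('pics/w3o.png',im)
```

```text
(392, 55) [ 0.6882 -0.0556]
(392, 60) [ 0.6879 -0.0585]
(388, 200) [ 0.6773 -0.1497]
(378, 85) [ 0.6775 -0.0722]
(374, 200) [ 0.6673 -0.1483]
tray frame 0.15567773998980328 0.21791193183968255
tray frame 0.15782413500649742 0.12315264359993672
tray frame 0.14743095301414763 0.19992498929160027
tray frame 0.14779748857385036 0.12315805718006481
tub flange mid? [ 0.47081528 -0.15433729] -0.04601809519480318 0.09019375848880856
```

View pics/w3o.png

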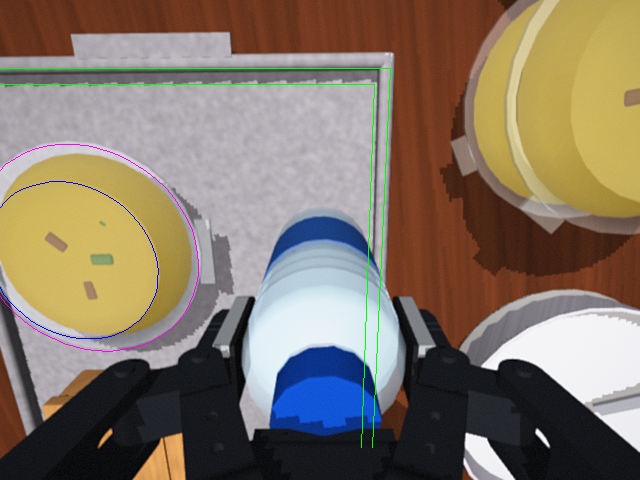

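Emit:
move_arm(
  targets=[
    [[-0.014, 0.004, 0.01], 0],
    [[-0.014, 0.004, 0.03], 0],
    [[-0.014, 0.004, 0.045], 0],
    [[-0.014, 0.004, 0.053], 0],
    [[-0.014, 0.004, 0.057], 0],
    [[-0.014, 0.004, 0.057], 0],
    [[-0.014, 0.004, 0.057], 0],
    [[-0.014, 0.004, 0.057], 0],
  ],
)

```text
clock: 7.75
tcp_pos: [0.629, -0.1781, 0.2606]
tcp_rot: [2.369, 2.061, 0.002]
force: [0.5, -0.1, -3.5]
width: 0.0539
```

Run:
```python
from h import *
go(.629,-.1765,.2602,82.2); print(sensors.state()['force'])
```

```text
now [ 0.629  -0.1781  0.2606] yaw 82.05 shift [ 0.0016 -0.0002  0.0004] turn -0.15 t 7.75 q [ 0.43  0.82 -0.33  1.62  0.35  0.76 -0.2 ]
[ 0.46224872 -0.1111086  -3.51444931]
```

Emit:
move_arm(
  targets=[
    [[0.0015, 0, 0.001], 0],
    [[0.0015, 0, 0.0015], 0],
    [[0.0015, 0, 0.0015], 0],
  ],
)

```text
clock: 8.0
tcp_pos: [0.629, -0.1775, 0.2602]
tcp_rot: [2.369, 2.059, 0.0]
force: [-3.0, -1.8, 7.0]
width: 0.0542
```

Emit:
move_arm(
  targets=[
    [[0, 0, 0], 0],
    [[0, 0, 0], 0],
    [[0, 0, 0], 0],
    [[0, 0, 0], 0],
    [[0, 0, 0], 0],
    [[0, 0, -0.01], 0],
    [[0, 0, -0.04], 0],
    [[0, 0, -0.08], 0],
  ],
  hand=100,
)

```text
clock: 8.67
tcp_pos: [0.6274, -0.1767, 0.3366]
tcp_rot: [-2.366, -2.058, 0.006]
force: [0.5, -0.2, -0.3]
width: 0.0858
```

Run:
```python
from h import *
go(.41,.183,.40,82.2); print(sensors.state()['force'])
```

```text
now [ 0.6274 -0.1767  0.3366] yaw 82.03 shift [ 0.3262 -0.2655 -0.0613] turn -0.17 t 8.67 q [ 0.45  0.73 -0.37  1.57  0.31  0.91 -0.17]
[ 0.4571492  -0.17193092 -0.29936933]
```

Emit:
move_arm(
  targets=[
    [[0.01, -0.01, -0.03], 0],
    [[0.04, -0.032, -0.05], 0],
    [[0.072, -0.058, -0.05], 0],
    [[0.104, -0.084, -0.05], 0],
    [[0.136, -0.11, -0.05], 0],
    [[0.168, -0.136, -0.05], 0],
    [[0.2, -0.162, -0.05], 0],
    [[0.232, -0.188, -0.05], 0],
  ],
)

```text
clock: 9.33
tcp_pos: [0.4734, 0.0804, 0.3892]
tcp_rot: [2.37, 2.06, 0.002]
force: [0.8, 0.6, -0.6]
width: 0.0857
```

Run:
```python
from h import *
go(.409,.182,.34,82.2)
```

```text
now [0.4734 0.0804 0.3892] yaw 81.99 shift [ 0.0916 -0.078   0.0491] turn -0.21 t 9.33 q [ 0.08  0.43 -0.42  1.99  0.25  0.77 -0.63]
```

Emit:
move_arm(
  targets=[
    [[0.03, -0.025, 0.01], 0],
    [[0.06, -0.05, 0.03], 0],
    [[0.087, -0.074, 0.05], 0],
    [[0.087, -0.074, 0.065], 0],
    [[0.087, -0.074, 0.07], 0],
    [[0.087, -0.074, 0.07], 0],
    [[0.087, -0.074, 0.07], 0],
  ],
)

```text
clock: 9.92
tcp_pos: [0.4144, 0.1746, 0.3189]
tcp_rot: [2.372, 2.058, 0.001]
force: [0.4, 0.5, 0.2]
width: 0.0852
```

Run:
```python
from h import *
im=save('wrist','w4.png')
for k in eyes.pinpoint('beaker','wrist')[:2]:
    uv=np.array(k["point"])*[640,480]; print(round(k["conf"],2),uv,at('wrist',uv,.004).round(4))
h=cv2.cvtColor(im,cv2.COLOR_RGB2HSV); m=((h[...,0]>45)&(h[...,0]<80)&(h[...,1]>120)).astype(np.uint8)
m=cv2.morphologyEx(m,cv2.MORPH_OPEN,np.ones((3,3)))
x,y,w,hh=cv2.boundingRect(max(cv2.findContours(m,0,1)[0],key=cv2.contourArea)); print(x,y,w,hh)
# predicted silhouette for hypothesised centre
for c in((.409,.182),):
    a=np.linspace(0,6.28,90); P=np.array([proj('wrist',(c[0]+r*np.cos(q),c[1]+r*np.sin(q),z)) for r,z in((.0315,.099),(.0265,.004)) for q in a])
    print('pred',P.min(0),P.max(0)-P.min(0))
go(.409,.182,.219,82.2)
```

```text
0.67 [309.824 211.488] [0.4072 0.1832 0.004 ]
248 179 119 130
pred [247.5996686  177.60312949] [120.5869967  132.14658511]
now [0.4147 0.1744 0.3192] yaw 81.84 shift [ 0.0066 -0.0069  0.1002] turn -0.36 t 10.02 q [-0.2   0.51 -0.36  2.14  0.34  0.55 -0.96]
```

Emit:
move_arm(
  targets=[
    [[0.007, -0.007, 0.02], 0],
    [[0.007, -0.007, 0.05], 0],
    [[0.007, -0.007, 0.08], 0],
    [[0.007, -0.007, 0.095], 0],
    [[0.007, -0.007, 0.1], 0],
    [[0.007, -0.007, 0.1], 0],
    [[0.007, -0.007, 0.1], 0],
  ],
)

```text
clock: 10.6
tcp_pos: [0.4083, 0.1831, 0.2191]
tcp_rot: [2.372, 2.059, 0.002]
force: [0.4, -0.1, 0.4]
width: 0.0854
```

Emit:
move_arm(
  targets=[
    [[0, 0, 0], 0],
    [[0, 0, 0], 0],
    [[0, 0, 0], 0],
    [[0, 0, 0], 0],
    [[0, 0, 0], 0],
    [[0, 0, 0], 0],
    [[0, 0, 0], 0],
    [[0, 0, 0], 0],
  ],
  hand=0,
  grip_force=25,
)

```text
clock: 11.27
tcp_pos: [0.4079, 0.1835, 0.2198]
tcp_rot: [2.37, 2.06, 0.004]
force: [-1.8, -0.0, 8.3]
width: 0.0613
```

Run:
```python
from h import *
go(.409,.182,.219,82.2);print(sensors.state()['width'])
```

```text
now [0.4079 0.1835 0.2198] yaw 82.0 shift [-0.0013  0.0013  0.0008] turn -0.2 t 11.27 q [-0.35  0.69 -0.2   2.21  0.48  0.27 -1.11]
0.061304697390117
```

Emit:
move_arm(
  targets=[
    [[0, 0, -0.02], 0],
    [[0, 0, -0.06], 0],
    [[0, 0, -0.1], 0],
    [[-0.01, 0.005, -0.13], 0],
    [[-0.04, 0.02, -0.14], 0],
    [[-0.075, 0.04, -0.14], 0],
    [[-0.11, 0.06, -0.14], 0],
    [[-0.145, 0.08, -0.14], 0],
  ],
)

```text
clock: 11.93
tcp_pos: [0.4668, 0.0268, 0.3597]
tcp_rot: [2.369, 2.061, 0.003]
force: [0.7, 0.1, -0.1]
width: 0.061
```

Emit:
move_arm(
  targets=[
    [[-0.035, 0.019, 0], 0],
    [[-0.07, 0.038, 0], 0],
    [[-0.105, 0.057, 0], 0],
    [[-0.14, 0.076, 0], 0],
    [[-0.175, 0.095, 0], 0],
    [[-0.21, 0.114, 0], 0],
    [[-0.245, 0.133, 0], 0],
    [[-0.28, 0.152, 0], 0],
  ],
)

```text
clock: 12.6
tcp_pos: [0.5781, -0.2721, 0.3592]
tcp_rot: [2.371, 2.06, 0.0]
force: [1.2, 0.7, -0.4]
width: 0.0613
```

Emit:
move_arm(
  targets=[
    [[-0.03, 0.015, 0.01], 0],
    [[-0.055, 0.03, 0.04], 0],
    [[-0.065, 0.038, 0.06], 0],
    [[-0.065, 0.038, 0.07], 0],
    [[-0.065, 0.038, 0.07], 0],
    [[-0.065, 0.038, 0.07], 0],
    [[-0.065, 0.038, 0.07], 0],
  ],
)

```text
clock: 13.18
tcp_pos: [0.6074, -0.3379, 0.2902]
tcp_rot: [2.368, 2.063, 0.003]
force: [0.3, -0.3, 0.1]
width: 0.0611
```

Run:
```python
from h import *
save('wrist','w5.png')
go(.6064,-.3481,.2215,82.3);print(sensors.state()['width'],sensors.state()['force'])
```

```text
now [ 0.6075 -0.338   0.2905] yaw 82.12 shift [-0.0101  0.0001  0.069 ] turn -0.18 t 13.23 q [ 0.68  0.84 -0.4   1.47  0.38  0.9   0.03]
0.06141761744482122 [ 0.0393326  -0.61985237 -0.1273106 ]
```

View pics/w5.png

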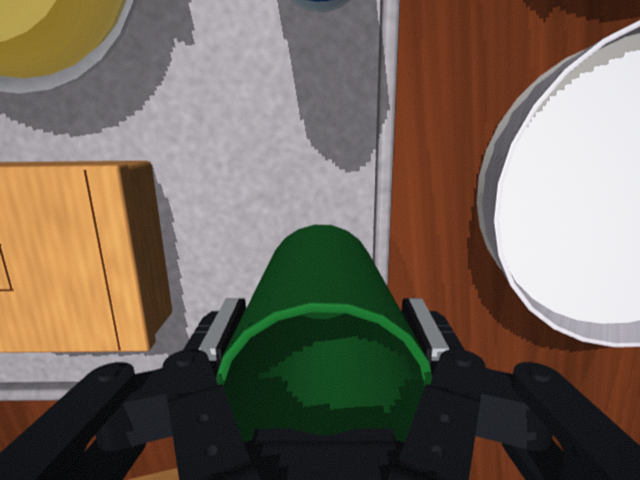

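Run:
```python
from h import *
f=lambda u,z:at('wrist',u,z)[:2]
a,b=f((121,165),.053),f((148,350),.053); print('box back edge',a,b,np.linalg.norm(a-b),np.degrees(np.arctan2(*(a-b))))
r=[f(u,.016) for u in((380,60),(376,200),(374,250))]; print('rim inner',r,np.degrees(np.arctan2(*(r[0]-r[2]))))
r=[f(u,.016) for u in((398,20),(388,250))]; print('rim outer',r,np.degrees(np.arctan2(*(r[0]-r[1]))))
t=np.radians(-7.5);ex=np.array([np.cos(t),np.sin(t)]);ey=np.array([-np.sin(t),np.cos(t)])
m=(a+b)/2; print('box centre',m-.052*ex,'rim ex',f((376,200),.016)@ex, f((388,250),.016)@ex-.01,'box ey',m@ey)
```

```text
box back edge [ 0.50985882 -0.27260092] [ 0.49329711 -0.38442616] 0.11304500992173755 8.424469761706858
rim inner [array([ 0.65633073, -0.23665365]), array([ 0.64603539, -0.31844043]), array([ 0.6414071 , -0.35214528])] 7.362860497452856
rim outer [array([ 0.66831393, -0.2174852 ]), array([ 0.6506901 , -0.35344227])] 7.3859481388634745
box centre [ 0.45002283 -0.32172618] rim ex 0.6820732884686472 0.6812568288148753 box ey -0.26023399621711746
```

Emit:
move_arm(
  targets=[
    [[-0.006, 0, 0.02], 0],
    [[-0.006, 0, 0.045], 0],
    [[-0.006, 0, 0.06], 0],
    [[-0.006, 0, 0.067], 0],
    [[-0.006, 0, 0.069], 0],
    [[-0.006, 0, 0.07], 0],
    [[-0.006, 0, 0.07], 0],
    [[-0.006, 0, 0.07], 0],
  ],
)

```text
clock: 13.9
tcp_pos: [0.6058, -0.3448, 0.2204]
tcp_rot: [-2.37, -2.062, 0.001]
force: [-4.1, 0.8, 5.9]
width: 0.0611
```

Run:
```python
from h import *
go(.607,-.3437,.2208,82.3);print(sensors.state()['force'])
```

```text
now [ 0.6058 -0.3448  0.2204] yaw 82.04 shift [ 0.0012  0.0011 -0.0004] turn -0.26 t 13.9 q [ 0.67  0.93 -0.36  1.49  0.41  0.79  0.01]
[-4.11963821  0.82355837  5.93691431]
```

Emit:
move_arm(
  targets=[
    [[0, 0, 0], 0],
    [[0, 0, 0], 0],
    [[0, 0, 0], 0],
    [[0, 0, 0], 0],
    [[0, 0, 0], 0],
    [[0, 0, -0.02], 0],
    [[0, 0, -0.06], 0],
    [[0, 0, -0.1], 0],
  ],
  hand=100,
)

```text
clock: 14.57
tcp_pos: [0.6053, -0.3451, 0.3175]
tcp_rot: [-2.367, -2.059, 0.002]
force: [1.4, -0.5, -0.1]
width: 0.0855
```

Run:
```python
from h import *
go(.4965,.2355,.39,82.3);print(sensors.state()['width'])
```

```text
now [ 0.6053 -0.3451  0.3175] yaw 82.03 shift [ 0.56   -0.1886 -0.0708] turn -0.27 t 14.57 q [ 0.7   0.82 -0.41  1.44  0.36  0.96  0.06]
0.08545731794249531
```

Emit:
move_arm(
  targets=[
    [[0.01, -0.005, -0.035], 0],
    [[0.04, -0.02, -0.06], 0],
    [[0.078, -0.032, -0.07], 0],
    [[0.116, -0.044, -0.07], 0],
    [[0.154, -0.056, -0.07], 0],
    [[0.192, -0.068, -0.07], 0],
    [[0.23, -0.08, -0.07], 0],
    [[0.268, -0.092, -0.07], 0],
  ],
)

```text
clock: 15.23
tcp_pos: [0.5515, -0.0655, 0.3886]
tcp_rot: [2.371, 2.061, 0.001]
force: [0.3, 1.1, 0.5]
width: 0.0852
```

Emit:
move_arm(
  targets=[
    [[0.038, -0.012, 0], 0],
    [[0.076, -0.025, 0], 0],
    [[0.114, -0.038, 0], 0],
    [[0.152, -0.05, 0], 0],
    [[0.19, -0.063, 0.0], 0],
    [[0.228, -0.076, 0.01], 0],
    [[0.26, -0.086, 0.03], 0],
    [[0.28, -0.094, 0.05], 0],
  ],
)

```text
clock: 15.9
tcp_pos: [0.4971, 0.2278, 0.3388]
tcp_rot: [-2.366, -2.065, -0.008]
force: [0.7, -0.3, 0.4]
width: 0.0854
```

Emit:
move_arm(
  targets=[
    [[0.006, 0, 0.02], 0],
    [[0.006, 0, 0.04], 0],
    [[0.006, 0, 0.04], 0],
    [[0.006, 0, 0.04], 0],
  ],
)

```text
clock: 16.23
tcp_pos: [0.4985, 0.2289, 0.2977]
tcp_rot: [-2.37, -2.061, 0.003]
force: [-0.1, -0.2, 0.5]
width: 0.0854
```

Run:
```python
from h import *
go(.4965,.2355,.219,82.3)
im=save('wrist','w6.png')
for k in eyes.pinpoint('salt_shaker','wrist')[:2]:
    uv=np.array(k["point"])*[640,480]; print(round(k["conf"],2),uv,at('wrist',uv,.004).round(4))
go(.4965,.2355,.219,82.3)
```

```text
now [0.4985 0.2289 0.2977] yaw 82.02 shift [ 0.0063 -0.0028  0.0787] turn -0.28 t 16.23 q [-0.23  0.66 -0.39  1.89  0.38  0.67 -0.99]
0.62 [317.824 220.416] [0.4976 0.2351 0.004 ]
now [0.4993 0.2289 0.2993] yaw 81.96 shift [ 0.006  -0.0038  0.0803] turn -0.34 t 16.33 q [-0.23  0.65 -0.39  1.89  0.38  0.67 -0.99]
```

View pics/w6.png

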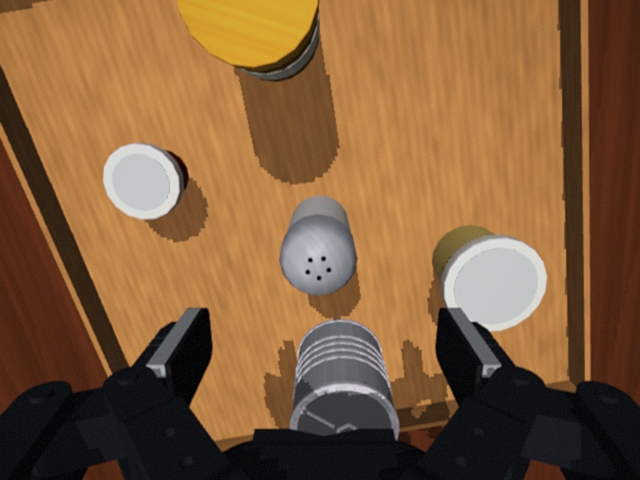

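Emit:
move_arm(
  targets=[
    [[0.006, -0.003, 0.02], 0],
    [[0.006, -0.003, 0.05], 0],
    [[0.006, -0.003, 0.07], 0],
    [[0.006, -0.003, 0.08], 0],
    [[0.006, -0.003, 0.082], 0],
    [[0.006, -0.003, 0.082], 0],
  ],
)

```text
clock: 16.83
tcp_pos: [0.4971, 0.2354, 0.2169]
tcp_rot: [2.371, 2.06, 0.001]
force: [0.3, -0.8, -0.3]
width: 0.0853
```

Emit:
move_arm(
  targets=[
    [[0, 0, 0], 0],
    [[0, 0, 0], 0],
    [[0, 0, 0], 0],
    [[0, 0, 0], 0],
    [[0, 0, 0], 0],
    [[0, 0, 0], 0],
    [[0, 0, 0], 0],
    [[0, 0, 0], 0],
  ],
  hand=0,
  grip_force=35,
)

```text
clock: 17.5
tcp_pos: [0.4969, 0.2356, 0.2172]
tcp_rot: [2.37, 2.061, 0.002]
force: [-1.5, 1.0, 5.5]
width: 0.0389
```

Run:
```python
from h import *
go(.497,.2352,.217,82.3);print(sensors.state()['width'])
```

```text
now [0.4969 0.2356 0.2172] yaw 82.01 shift [-0.0004  0.0002  0.0002] turn -0.29 t 17.5 q [-0.3   0.78 -0.3   1.93  0.46  0.49 -1.07]
0.03890989628049872
```

Emit:
move_arm(
  targets=[
    [[0, 0, -0.03], 0],
    [[0, 0, -0.07], 0],
    [[0, 0, -0.11], 0],
    [[0, 0, -0.15], 0],
    [[-0.02, 0.008, -0.175], 0],
    [[-0.055, 0.022, -0.18], 0],
    [[-0.09, 0.036, -0.18], 0],
    [[-0.125, 0.05, -0.18], 0],
  ],
)

```text
clock: 18.17
tcp_pos: [0.5288, 0.1034, 0.3974]
tcp_rot: [2.368, 2.062, 0.002]
force: [1.2, -0.8, -0.2]
width: 0.0393
```

Emit:
move_arm(
  targets=[
    [[-0.036, 0.014, 0], 0],
    [[-0.072, 0.029, 0], 0],
    [[-0.108, 0.043, 0], 0],
    [[-0.144, 0.058, 0], 0],
    [[-0.18, 0.072, 0], 0],
    [[-0.216, 0.087, 0], 0],
    [[-0.252, 0.101, 0], 0],
    [[-0.288, 0.116, 0], 0],
  ],
)

```text
clock: 18.83
tcp_pos: [0.6033, -0.1987, 0.3962]
tcp_rot: [-2.371, -2.061, 0.001]
force: [1.1, -0.1, -0.6]
width: 0.0395
```

Emit:
move_arm(
  targets=[
    [[-0.03, 0.012, 0], 0],
    [[-0.05, 0.02, 0], 0],
    [[-0.062, 0.025, 0], 0],
    [[-0.062, 0.025, 0], 0],
    [[-0.062, 0.025, 0], 0],
  ],
)

```text
clock: 19.25
tcp_pos: [0.6196, -0.2606, 0.3959]
tcp_rot: [-2.369, -2.06, -0.001]
force: [0.4, 1.1, -1.6]
width: 0.0393
```

Run:
```python
from h import *
im=save('wrist','w7.png')
for t in('water_bottle','beaker'):
  for k in eyes.pinpoint(t,'wrist')[:2]:
    uv=np.array(k["point"])*[640,480]; print(t,round(k["conf"],2),uv,at('wrist',uv,.005).round(4))
go(.6204,-.2616,.2187,82.3);print(sensors.state()['width'])
```

```text
water_bottle 0.92 [319.424 107.808] [ 0.6286 -0.1751  0.005 ]
now [ 0.6199 -0.2588  0.3965] yaw 82.21 shift [-0.003   0.0009  0.1778] turn -0.09 t 19.4 q [ 0.6   0.7  -0.44  1.45  0.32  1.06 -0.04]
0.038932952720319644
```

View pics/w7.png

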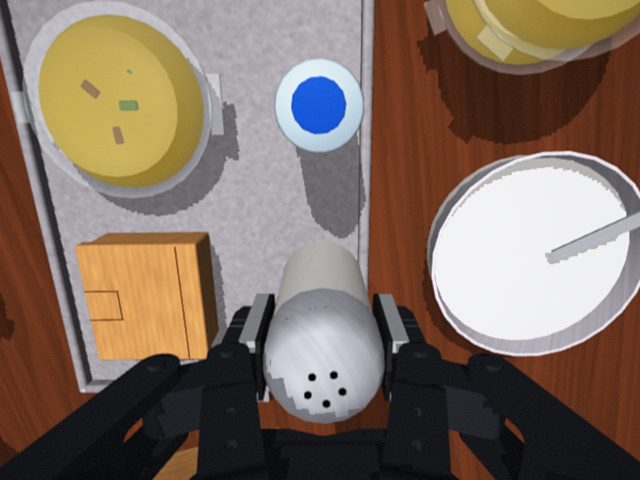

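Emit:
move_arm(
  targets=[
    [[-0.002, 0.001, 0.035], 0],
    [[-0.002, 0.001, 0.075], 0],
    [[-0.002, 0.001, 0.115], 0],
    [[-0.002, 0.001, 0.145], 0],
    [[-0.002, 0.001, 0.165], 0],
    [[-0.002, 0.001, 0.174], 0],
    [[-0.002, 0.001, 0.177], 0],
    [[-0.002, 0.001, 0.177], 0],
  ],
)

```text
clock: 20.07
tcp_pos: [0.621, -0.2626, 0.2198]
tcp_rot: [2.369, 2.063, 0.001]
force: [-0.1, -0.7, -1.6]
width: 0.0388
```

Emit:
move_arm(
  targets=[
    [[0, 0, 0.0005], 0],
    [[0, 0, 0.001], 0],
    [[0, 0, 0.001], 0],
  ],
)

```text
clock: 20.32
tcp_pos: [0.6211, -0.2638, 0.2198]
tcp_rot: [2.369, 2.06, 0.002]
force: [-0.1, -0.6, -0.6]
width: 0.0394
```

Run:
```python
from h import *
go(.6204,-.261,.2182,82.3);print(sensors.state()['force'])
```

```text
now [ 0.6211 -0.2638  0.2198] yaw 82.0 shift [ 0.0027 -0.0011  0.0016] turn -0.3 t 20.32 q [ 0.56  0.91 -0.36  1.57  0.42  0.74 -0.12]
[-0.06623888 -0.55318753 -0.60634742]
```

Emit:
move_arm(
  targets=[
    [[0.0025, -0.001, 0], 0],
    [[0.0025, -0.001, 0.0005], 0],
    [[0.0025, -0.001, 0.001], 0],
    [[0.0025, -0.001, 0.0015], 0],
    [[0.0025, -0.001, 0.0015], 0],
  ],
)

```text
clock: 20.73
tcp_pos: [0.62, -0.2607, 0.2181]
tcp_rot: [2.37, 2.061, 0.001]
force: [-2.0, 0.7, 6.5]
width: 0.0394
```

Run:
```python
from h import *
go(.6204,-.261,.2182,82.3);print(sensors.state()['force'])
```

```text
now [ 0.62   -0.2607  0.2181] yaw 82.02 shift [-0.0003  0.0004 -0.0001] turn -0.28 t 20.73 q [ 0.56  0.91 -0.36  1.57  0.42  0.74 -0.13]
[-2.00008512  0.71726824  6.51611803]
```

Emit:
move_arm(
  targets=[
    [[0, 0, 0], 0],
    [[0, 0, 0], 0],
    [[0, 0, 0], 0],
    [[0, 0, 0], 0],
    [[0, 0, 0], 0],
    [[0, 0, -0.02], 0],
    [[0, 0, -0.06], 0],
    [[0, 0, -0.1], 0],
  ],
  hand=100,
)

```text
clock: 21.4
tcp_pos: [0.6191, -0.2608, 0.3161]
tcp_rot: [-2.368, -2.059, 0.003]
force: [0.9, -0.8, 0.5]
width: 0.0855
```

Emit:
move_arm(
  targets=[
    [[0, 0, -0.04], 0],
    [[0, 0, -0.08], 0],
    [[0, 0, -0.1], 0],
    [[0, 0, -0.1], 0],
    [[0, 0, -0.1], 0],
    [[0, 0, -0.1], 0],
  ],
)

```text
clock: 21.9
tcp_pos: [0.6193, -0.261, 0.4157]
tcp_rot: [-2.37, -2.06, 0.002]
force: [0.5, -0.1, -0.3]
width: 0.0857
```

Run:
```python
from h import *
save('wrist','w8.png')
for t in('water_bottle','salt_shaker','beaker','bread_box','meal_tub'):
  for k in eyes.pinpoint(t,'wrist')[:2]:
    uv=np.array(k["point"])*[640,480]; print(t,round(k["conf"],2),uv,at('wrist',uv,.005).round(4))
go(.5987,.1951,.35,82.3)
```

```text
water_bottle 0.71 [321.984 107.712] [ 0.6293 -0.1776  0.005 ]
salt_shaker 0.59 [323.328 194.976] [ 0.6193 -0.2592  0.005 ]
beaker 0.59 [320.896 275.616] [ 0.6049 -0.3449  0.005 ]
bread_box 0.63 [172.224 275.712] [ 0.4485 -0.3232  0.005 ]
meal_tub 0.78 [146.816 106.608] [ 0.4687 -0.154   0.005 ]
now [ 0.6197 -0.261   0.4157] yaw 82.02 shift [ 0.4487 -0.084   0.0661] turn -0.28 t 22.2 q [ 0.6   0.68 -0.45  1.42  0.31  1.1  -0.03]
```

View pics/w8.png

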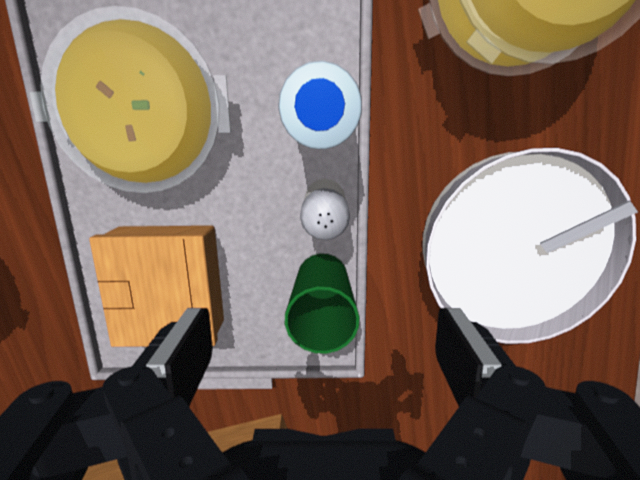

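Emit:
move_arm(
  targets=[
    [[0.04, -0.008, 0], 0],
    [[0.08, -0.016, 0], 0],
    [[0.12, -0.023, 0], 0],
    [[0.16, -0.03, 0], 0],
    [[0.2, -0.038, 0], 0],
    [[0.24, -0.045, 0], 0],
    [[0.28, -0.053, 0], 0],
    [[0.32, -0.06, 0.01], 0],
  ],
)

```text
clock: 22.87
tcp_pos: [0.605, 0.0662, 0.4083]
tcp_rot: [2.37, 2.06, 0.005]
force: [1.1, -0.5, 0.1]
width: 0.0856
```

Emit:
move_arm(
  targets=[
    [[0.04, -0.008, 0.03], 0],
    [[0.08, -0.016, 0.06], 0],
    [[0.11, -0.022, 0.09], 0],
    [[0.123, -0.024, 0.11], 0],
    [[0.123, -0.024, 0.115], 0],
    [[0.123, -0.024, 0.115], 0],
    [[0.123, -0.024, 0.115], 0],
  ],
)

```text
clock: 23.45
tcp_pos: [0.5984, 0.1886, 0.2914]
tcp_rot: [2.371, 2.061, -0.002]
force: [-0.7, 0.1, 0.7]
width: 0.0856
```

```bash
cat >> h.py <<'E'
def lid(cam_img,r,z,guess,s_min=60):
    "fit white lid circle near projected guess"
    h=cv2.cvtColor(cam_img,cv2.COLOR_RGB2HSV); m=((h[...,1]<45)&(h[...,2]>140)).astype(np.uint8)
    m=cv2.morphologyEx(m,cv2.MORPH_CLOSE,np.ones((5,5))); g=proj('wrist',(*guess,z))
    cs=[c for c in cv2.findContours(m,0,1)[0] if cv2.contourArea(c)>400]
    c=min(cs,key=lambda c:np.linalg.norm(np.mean(c[:,0],0)-g)); e=cv2.fitEllipse(cv2.convexHull(c))
    print('guess px',g.round(),'ellipse',np.round(e[0],1),np.round(e[1],1),'->',at('wrist',e[0],z)[:2].round(4))
E
python3 - <<'E'
from h import *
im=save('wrist','w9.png')
lid(im,.031,.053,(.5987,.1951))
for k in eyes.pinpoint('dessert_pot','wrist')[:2]:
    uv=np.array(k["point"])*[640,480]; print(round(k["conf"],2),uv,at('wrist',uv,.004).round(4))
go(.5987,.1951,.201,82.3)
E
```

```text
guess px [319. 243.] ellipse [320.2 245.7] [104.3 107.8] -> [0.5992 0.1934]
0.68 [317.824 224.208] [0.5976 0.1925 0.004 ]
now [0.5992 0.1876 0.2929] yaw 81.87 shift [ 0.0073 -0.0018  0.0919] turn -0.43 t 23.55 q [-0.12  0.75 -0.39  1.68  0.38  0.79 -0.82]
```

Emit:
move_arm(
  targets=[
    [[0.006, -0.001, 0.02], 0],
    [[0.006, -0.001, 0.05], 0],
    [[0.006, -0.001, 0.075], 0],
    [[0.006, -0.001, 0.088], 0],
    [[0.006, -0.001, 0.092], 0],
    [[0.006, -0.001, 0.092], 0],
  ],
)

```text
clock: 24.05
tcp_pos: [0.5985, 0.1944, 0.2]
tcp_rot: [2.372, 2.059, -0.0]
force: [-0.1, 0.1, 0.4]
width: 0.0853
```

Emit:
move_arm(
  targets=[
    [[0, 0, 0], 0],
    [[0, 0, 0], 0],
    [[0, 0, 0], 0],
    [[0, 0, 0], 0],
    [[0, 0, 0], 0],
    [[0, 0, 0], 0],
    [[0, 0, 0], 0],
    [[0, 0, 0], 0],
  ],
  hand=0,
  grip_force=35,
)

```text
clock: 24.72
tcp_pos: [0.5987, 0.1955, 0.202]
tcp_rot: [2.37, 2.06, 0.004]
force: [-1.0, -0.2, 6.4]
width: 0.0607
```

Run:
```python
from h import *
go(.599,.1934,.201,82.3);print(sensors.state()['width'],sensors.state()['force'])
```

```text
now [0.5987 0.1955 0.202 ] yaw 81.99 shift [-0.0021  0.0006  0.001 ] turn -0.31 t 24.72 q [-0.16  0.88 -0.33  1.71  0.44  0.62 -0.88]
0.060705861925202685 [-1.00360265 -0.16313449  6.40550734]
```

Emit:
move_arm(
  targets=[
    [[0, 0, -0.03], 0],
    [[0, 0, -0.07], 0],
    [[0, 0, -0.11], 0],
    [[-0.02, -0.004, -0.14], 0],
    [[-0.055, -0.012, -0.15], 0],
    [[-0.09, -0.02, -0.15], 0],
    [[-0.125, -0.028, -0.15], 0],
    [[-0.16, -0.036, -0.15], 0],
  ],
)

```text
clock: 25.38
tcp_pos: [0.5394, 0.0405, 0.3512]
tcp_rot: [2.369, 2.06, 0.002]
force: [0.7, -1.0, -1.5]
width: 0.0603
```

Emit:
move_arm(
  targets=[
    [[-0.038, -0.008, 0], 0],
    [[-0.076, -0.016, 0], 0],
    [[-0.114, -0.024, 0.0], 0],
    [[-0.152, -0.033, 0.01], 0],
    [[-0.18, -0.039, 0.025], 0],
    [[-0.197, -0.043, 0.04], 0],
    [[-0.203, -0.044, 0.05], 0],
    [[-0.203, -0.044, 0.05], 0],
  ],
)

```text
clock: 26.05
tcp_pos: [0.4673, -0.1545, 0.2987]
tcp_rot: [-2.373, -2.056, 0.003]
force: [0.3, -0.4, -1.1]
width: 0.0607
```

Emit:
move_arm(
  targets=[
    [[0, 0, 0], 0],
    [[0, 0, 0], 0],
    [[0, 0, 0], 0],
  ],
)

```text
clock: 26.3
tcp_pos: [0.4695, -0.1513, 0.3008]
tcp_rot: [2.367, 2.064, 0.003]
force: [-0.2, -0.3, -1.7]
width: 0.0601
```

Run:
```python
from h import *
im=save('wrist','w10.png')
s=sensors.state(); p=s['tcp_pos']; lid(im,.031,p[2]-.198+.05,p[:2])
# overlay predicted tub
t=(.4685,-.1545); im=im[:,:,::-1].copy(); a=np.linspace(0,6.28,60)
for r,z,c in((.075,.038,(255,0,255)),(.054,.055,(255,0,0))):
    cv2.polylines(im,[np.array([proj('wrist',(t[0]+r*np.cos(q),t[1]+r*np.sin(q),z)) for q in a]).astype(int)],True,c,1)
cv2.imwrite('pics/w10o.png',im); go(.4685,-.1545,.254,82.3);print(s['width'])
```

```text
guess px [320. 344.] ellipse [314.2 355.9] [167.3 202.9] -> [ 0.4667 -0.156 ]
now [ 0.4694 -0.1516  0.3007] yaw 82.17 shift [-0.0031 -0.0006  0.0467] turn -0.13 t 26.35 q [ 0.54  0.6  -0.41  2.04  0.42  0.58 -0.3 ]
0.06074075530435217
```

View pics/w10o.png

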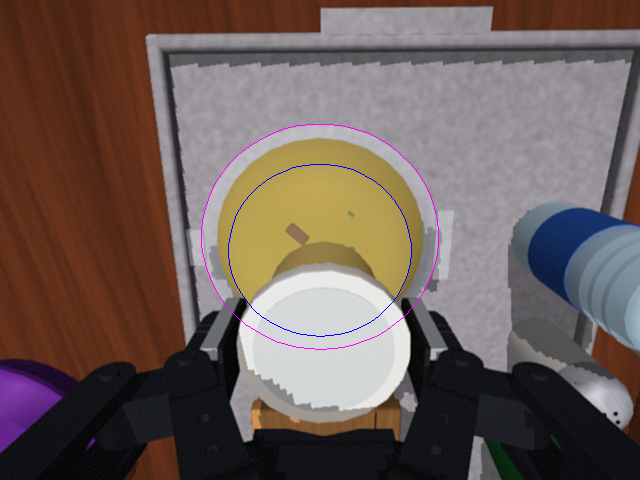

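Emit:
move_arm(
  targets=[
    [[-0.0025, -0.0005, 0.01], 0],
    [[-0.0025, -0.0005, 0.025], 0],
    [[-0.0025, -0.0005, 0.037], 0],
    [[-0.0025, -0.0005, 0.043], 0],
    [[-0.0025, -0.0005, 0.046], 0],
    [[-0.0025, -0.0005, 0.046], 0],
    [[-0.0025, -0.0005, 0.046], 0],
    [[-0.0025, -0.0005, 0.046], 0],
  ],
)

```text
clock: 27.02
tcp_pos: [0.4678, -0.1554, 0.2541]
tcp_rot: [2.37, 2.061, 0.001]
force: [0.2, -0.3, -1.9]
width: 0.0603
```

Run:
```python
from h import *
go(.4685,-.1540,.253,82.3);print(sensors.state()['force'])
```

```text
now [ 0.4678 -0.1554  0.2541] yaw 82.02 shift [0.0015 0.0004 0.0011] turn -0.28 t 27.02 q [ 0.5   0.67 -0.35  2.07  0.48  0.47 -0.35]
[ 0.20824146 -0.289752   -1.88274533]
```

Emit:
move_arm(
  targets=[
    [[0.0015, 0, 0.0005], 0],
    [[0.0015, 0, 0.001], 0],
    [[0.0015, 0, 0.0012], 0],
    [[0.0015, 0, 0.0012], 0],
  ],
)

```text
clock: 27.35
tcp_pos: [0.4679, -0.1538, 0.253]
tcp_rot: [2.37, 2.061, 0.001]
force: [-0.7, 0.6, 3.1]
width: 0.0602
```

Emit:
move_arm(
  targets=[
    [[0, 0, 0], 0],
    [[0, 0, 0], 0],
    [[0, 0, 0], 0],
    [[0, 0, 0], 0],
    [[0, 0, 0], 0],
    [[0, 0, -0.02], 0],
    [[0, 0, -0.06], 0],
    [[0, 0, -0.1], 0],
  ],
  hand=100,
)

```text
clock: 28.02
tcp_pos: [0.4671, -0.1537, 0.3528]
tcp_rot: [-2.367, -2.059, 0.003]
force: [1.7, -0.3, 1.0]
width: 0.0853
```

Run:
```python
from h import *
go(.397,.283,.36,82.3)
```

```text
now [ 0.4671 -0.1537  0.3528] yaw 82.04 shift [ 0.4228 -0.1299 -0.0062] turn -0.26 t 28.02 q [ 0.59  0.52 -0.48  2.    0.35  0.71 -0.24]
```

Emit:
move_arm(
  targets=[
    [[0.037, -0.011, -0.01], 0],
    [[0.075, -0.023, -0.01], 0],
    [[0.112, -0.034, -0.01], 0],
    [[0.15, -0.046, -0.01], 0],
    [[0.187, -0.057, -0.01], 0],
    [[0.225, -0.069, -0.01], 0],
    [[0.262, -0.08, -0.01], 0],
    [[0.3, -0.092, 0], 0],
  ],
)

```text
clock: 28.68
tcp_pos: [0.4184, 0.1577, 0.3538]
tcp_rot: [2.37, 2.059, 0.005]
force: [1.3, -0.8, 0.3]
width: 0.0852
```

Emit:
move_arm(
  targets=[
    [[0.037, -0.011, 0.02], 0],
    [[0.075, -0.023, 0.045], 0],
    [[0.11, -0.034, 0.065], 0],
    [[0.12, -0.037, 0.075], 0],
    [[0.12, -0.037, 0.08], 0],
    [[0.12, -0.037, 0.08], 0],
    [[0.12, -0.037, 0.08], 0],
  ],
)

```text
clock: 29.27
tcp_pos: [0.3985, 0.2788, 0.2725]
tcp_rot: [2.371, 2.06, -0.003]
force: [0.5, -0.5, 0.1]
width: 0.0852
```

Run:
```python
from h import *
im=save('wrist','w11.png')
lid(im,.023,.037,(.397,.283))
for k in eyes.pinpoint('sauce_pot','wrist')[:2]:
    uv=np.array(k["point"])*[640,480]; print(round(k["conf"],2),uv,at('wrist',uv,.004).round(4))
go(.397,.283,.187,82.3)
```

```text
guess px [317. 249.] ellipse [318.2 250.5] [78.4 80.5] -> [0.3976 0.2823]
0.77 [321.408 237.12 ] [0.3992 0.2797 0.004 ]
now [0.3991 0.2784 0.2732] yaw 81.86 shift [ 0.0043 -0.0028  0.0862] turn -0.44 t 29.37 q [-0.42  0.63 -0.36  2.08  0.45  0.51 -1.25]
```

Emit:
move_arm(
  targets=[
    [[0.0035, -0.0015, 0], 0],
    [[0.0035, -0.0015, 0.01], 0],
    [[0.0035, -0.0015, 0.03], 0],
    [[0.0035, -0.0015, 0.055], 0],
    [[0.0035, -0.0015, 0.075], 0],
    [[0.0035, -0.0015, 0.085], 0],
    [[0.0035, -0.0015, 0.085], 0],
    [[0.0035, -0.0015, 0.085], 0],
  ],
  hand=72,
)

```text
clock: 30.03
tcp_pos: [0.3974, 0.2835, 0.1875]
tcp_rot: [2.371, 2.061, -0.001]
force: [-0.7, 0.1, 1.3]
width: 0.0615
```

Emit:
move_arm(
  targets=[
    [[0, 0, 0], 0],
    [[0, 0, 0], 0],
    [[0, 0, 0], 0],
    [[0, 0, 0], 0],
    [[0, 0, 0], 0],
    [[0, 0, 0], 0],
  ],
  hand=0,
  grip_force=30,
)

```text
clock: 30.53
tcp_pos: [0.3977, 0.2838, 0.1887]
tcp_rot: [2.371, 2.061, 0.003]
force: [-0.6, 0.3, 6.8]
width: 0.0445
```

Run:
```python
from h import *
go(.4485,-.322,.30,82.3);print(sensors.state()['width'],sensors.state()['force'])
```

```text
now [0.3977 0.2838 0.1887] yaw 82.0 shift [-0.5926  0.1348 -0.1119] turn -0.3 t 30.53 q [-0.53  0.78 -0.22  2.11  0.55  0.3  -1.35]
0.044521255389997794 [-0.63515881  0.2880511   6.83740646]
```

Emit:
move_arm(
  targets=[
    [[0, 0, -0.03], 0],
    [[0, 0, -0.07], 0],
    [[0, 0, -0.11], 0],
    [[-0.01, 0.002, -0.15], 0],
    [[-0.04, 0.009, -0.17], 0],
    [[-0.08, 0.018, -0.17], 0],
    [[-0.12, 0.027, -0.17], 0],
    [[-0.16, 0.036, -0.17], 0],
  ],
)

```text
clock: 31.2
tcp_pos: [0.4106, 0.1184, 0.3587]
tcp_rot: [2.369, 2.061, 0.003]
force: [1.4, -1.4, -1.2]
width: 0.0444
```

Emit:
move_arm(
  targets=[
    [[-0.04, 0.009, 0], 0],
    [[-0.08, 0.018, 0], 0],
    [[-0.12, 0.027, 0], 0],
    [[-0.16, 0.036, 0], 0],
    [[-0.2, 0.046, 0], 0],
    [[-0.24, 0.055, 0], 0],
    [[-0.28, 0.064, 0], 0],
    [[-0.32, 0.073, 0], 0],
  ],
)

```text
clock: 31.87
tcp_pos: [0.4381, -0.2092, 0.3582]
tcp_rot: [2.371, 2.06, 0.0]
force: [1.2, 0.1, 0.3]
width: 0.0447
```

Emit:
move_arm(
  targets=[
    [[-0.04, 0.009, 0], 0],
    [[-0.075, 0.017, 0.0], 0],
    [[-0.1, 0.023, 0.02], 0],
    [[-0.111, 0.025, 0.04], 0],
    [[-0.111, 0.025, 0.06], 0],
    [[-0.111, 0.025, 0.06], 0],
    [[-0.111, 0.025, 0.06], 0],
    [[-0.111, 0.025, 0.06], 0],
  ],
)

```text
clock: 32.53
tcp_pos: [0.4484, -0.3198, 0.2987]
tcp_rot: [2.369, 2.062, 0.001]
force: [-1.1, 0.3, -0.2]
width: 0.0447
```

Run:
```python
from h import *
im=save('wrist','w12.png')
t=(.449,-.3225); im=im[:,:,::-1].copy(); y=np.radians(-7.6)
c,s=np.cos(y),np.sin(y)
for z,col in((.053,(255,0,0)),(.006,(255,0,255))):
    cv2.polylines(im,[np.array([proj('wrist',(t[0]+c*a-s*b,t[1]+s*a+c*b,z)) for a,b in((.052,.057),(.052,-.057),(-.052,-.057),(-.052,.057))]).astype(int)],True,col,1)
s=sensors.state(); p=s['tcp_pos']
cv2.polylines(im,[np.array([proj('wrist',(p[0]+.023*np.cos(q),p[1]+.023*np.sin(q),p[2]-.1847+.034)) for q in np.linspace(0,6.28,40)]).astype(int)],True,(0,255,0),1)
cv2.imwrite('pics/w12o.png',im); go(*t,.2377,82.3); print(s['width'])
```

```text
now [ 0.4486 -0.3198  0.2991] yaw 82.08 shift [-0.0026  0.0006  0.0614] turn -0.22 t 32.58 q [ 0.86  0.66 -0.44  1.89  0.43  0.68  0.02]
0.04471262168103946
```

View pics/w12o.png

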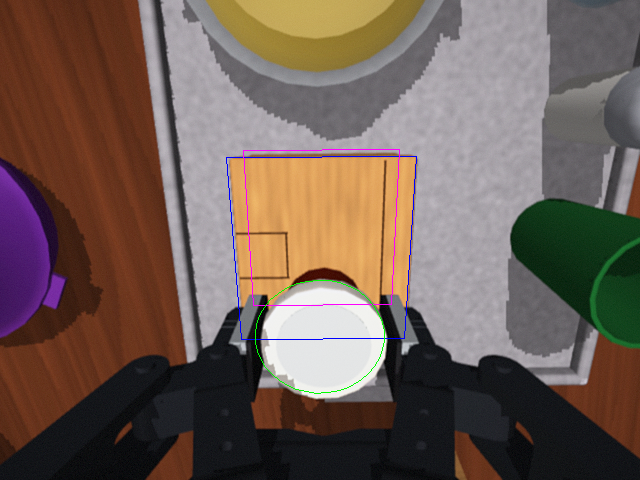

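Emit:
move_arm(
  targets=[
    [[-0.001, 0, 0.02], 0],
    [[-0.001, 0, 0.04], 0],
    [[-0.001, 0, 0.052], 0],
    [[-0.001, 0, 0.058], 0],
    [[-0.001, 0, 0.06], 0],
    [[-0.001, 0, 0.06], 0],
    [[-0.001, 0, 0.06], 0],
    [[-0.001, 0, 0.06], 0],
  ],
)

```text
clock: 33.25
tcp_pos: [0.4482, -0.3214, 0.2384]
tcp_rot: [2.37, 2.06, 0.001]
force: [-0.2, 0.8, -0.8]
width: 0.0446
```

Run:
```python
from h import *
go(.4482,-.3218,.2377,82.3);print(sensors.state()['force'])
```

```text
now [ 0.4482 -0.3214  0.2384] yaw 82.01 shift [-0.0004  0.      0.0007] turn -0.29 t 33.25 q [ 0.81  0.76 -0.38  1.92  0.5   0.56 -0.04]
[-0.22250191  0.76108684 -0.78275618]
```

Emit:
move_arm(
  targets=[
    [[0, 0, 0.0005], 0],
    [[0, 0, 0.001], 0],
    [[0, 0, 0.001], 0],
  ],
)

```text
clock: 33.5
tcp_pos: [0.4481, -0.3215, 0.2378]
tcp_rot: [2.37, 2.06, 0.0]
force: [-1.5, 1.3, 8.0]
width: 0.0448
```

Emit:
move_arm(
  targets=[
    [[0, 0, 0], 0],
    [[0, 0, 0], 0],
    [[0, 0, 0], 0],
    [[0, 0, 0], 0],
    [[0, 0, 0], 0],
    [[0, 0, -0.02], 0],
    [[0, 0, -0.06], 0],
    [[0, 0, -0.1], 0],
  ],
  hand=100,
)

```text
clock: 34.17
tcp_pos: [0.4472, -0.3209, 0.3364]
tcp_rot: [-2.367, -2.059, 0.001]
force: [0.2, -1.6, -0.0]
width: 0.0854
```

Emit:
move_arm(
  targets=[
    [[0.03, 0.02, -0.04], 0],
    [[0.06, 0.04, -0.08], 0],
    [[0.09, 0.05, -0.1], 0],
    [[0.12, 0.05, -0.11], 0],
    [[0.12, 0.05, -0.11], 0],
    [[0.12, 0.05, -0.11], 0],
    [[0.12, 0.05, -0.11], 0],
  ],
)

```text
clock: 34.75
tcp_pos: [0.5136, -0.2097, 0.4463]
tcp_rot: [2.37, 2.062, -0.002]
force: [-0.9, -1.2, -0.9]
width: 0.0854
```

Run:
```python
from h import *
im=save('wrist','w13.png'); save('side','side1.png')
lid(im,.031,.104,(.4685,-.1545)); lid(im,.023,.086,(.449,-.3225))
for t in('water_bottle','salt_shaker','beaker','bread_box','meal_tub'):
  for k in eyes.pinpoint(t,'wrist')[:1]:
    uv=np.array(k["point"])*[640,480]; print(t,round(k["conf"],2),uv,at('wrist',uv,.005).round(4))
for t in('pickle_jar','food_tin'):
  for k in eyes.pinpoint(t,'side')[:1]:
    uv=np.array(k["point"])*[640,480]; print(t,round(k["conf"],2),uv,at('side',uv,.005).round(4))
```

```text
guess px [257. 151.] ellipse [304.5 162.4] [403.4 491.8] -> [ 0.5039 -0.1689]
guess px [274. 328.] ellipse [272.9 329.5] [44.5 46.8] -> [ 0.4477 -0.3236]
water_bottle 0.95 [428.672 145.824] [ 0.6272 -0.1807  0.005 ]
salt_shaker 0.84 [425.792 223.584] [ 0.6191 -0.2633  0.005 ]
beaker 0.55 [415.616 292.992] [ 0.6025 -0.3451  0.005 ]
bread_box 0.7 [277.312 294.624] [ 0.4432 -0.3242  0.005 ]
meal_tub 0.74 [ 66.624 289.68 ] [ 0.2021 -0.2835  0.005 ]
pickle_jar 0.78 [200.384 372.288] [0.4876 0.3556 0.005 ]
```

View pics/w13.png

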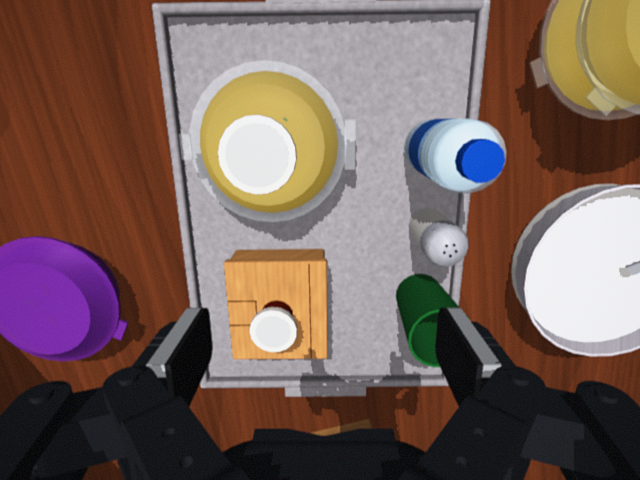

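View pics/side1.png

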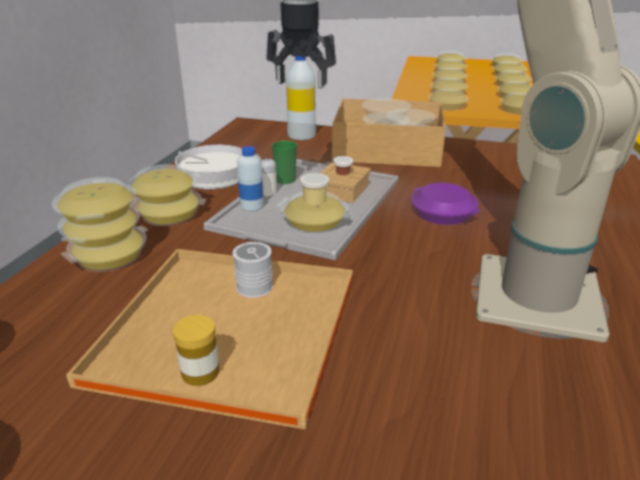

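All five are upright in place. The dessert lid is at (257,154) against a predicted (257,151), and the sauce lid at (273,329.5) against (274,328). The tin and jar are undisturbed in the side view, so I'm handing in.

```bash
python3 -c "
from h import *
print(workorder.finish_job())"
```

```text
the job is handed in; nothing more can be done
None
```

The meal tray is made up and the job is handed in at about 35 s of the 141 s allowed. No verdict was reported.

**Placement:** the bottle stands behind the tub, the beaker behind the bread box and the salt shaker midway between them, in a row along the back rim. The gaps to the rim are roughly 7, 8 and 11 mm. The dessert pot is on the middle of the tub's lid and the sauce pot on the middle of the box.

**Last checks:**
- **Final wrist view:** everything stands upright, and both pot lids are within about 3 pixels of where I predicted them. The networks put the bottle and shaker 2–4 mm from my release points and the beaker about 3 mm off. The arm was still settling in that picture.
- **Side view:** the jar and tin stand where they were. The jar was also found by the network within about 4 mm of its first position.

**Failed or disagreeing:**
- The automatic fit of the dessert lid picked the wrong contour, so I read its pixel by eye.
- The network did not find the tin in the side view, and it took the purple look-alike for the meal tub. I judged both from the picture.
- The first and later estimates of the tray and bread box differed by 4–6 mm. I used the closer, later ones.

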